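Set the tail slide of a sash clamp one hole on and hold its pin home

TASK

Two drilled-bar clamps lie side by side on the bench; the tail slide of one still stands one hole farther from its screw head than the other's. On that clamp, grip the lock plunger's knob and pull it up, draw the slide one hole towards the screw head so that it matches the other clamp, and let the pin go fully home in that hole; finish still gripping the knob, holding the pin engaged, without letting go. Leave the other clamp as it is set and do not push the things lying about.

Things in the scene. Friction and masses are not known exactly. Their poses are not given: they have to be found in the camera images.
- clamp: the clamp to set: aluminium bar 30 mm wide (x), 460 mm long (y), its top 60 mm above the bench, on two dark feet 60 mm wide, fixed to the bench. Origin on the bench under the bar's middle; y runs along the bar towards the screw head, z up. Holes in the bar's top every 50 mm at y = -170, -120, -70, -20, +30 mm, 13 mm wide; at the start the slide's pin is in the one at -120
- next_hole (a point): mouth of the hole at y = -70 mm in the top of that clamp's bar, where the pin must go: a square hole 13 mm wide, hidden under the slide at the start; axes as the clamp's
- screw_head (a point): middle of the top of that clamp's screw head, a fixed dark steel block 46 mm wide, 105 mm high, with a screw towards the slide and a wooden handle out to 112 mm beyond
- slide (a joint): travel of this clamp's tail slide along the bar in m: 0 at the start (pin in its first hole), growing towards the screw head (+y of the clamp); the next hole is at 0.050. It runs from -0.020 to 0.100; stiff by about 2 N of friction; with the pin in a hole it has about 1.5 mm of play and is locked.
- plunger (a joint): lift of this clamp's lock plunger in m: 0 is fully home, up to 0.022. The pin, 10 mm thick with a round tip, reaches 12 mm into the bar, so from 0.012 upwards it is clear of the hole. A spring pushes it down with 6 N at 0, about 9.5 N at 0.014 and 11.5 N at 0.022; between holes it rides on the bar at 0.012.
- knob: the plunger's pull knob: upright black plastic cylinder 26 mm across, 36 mm high, on the tail slide. Origin: its centre, 104 mm above the bench with the pin home (underside at 86 mm, top at 122 mm). It moves with the slide and the plunger; y along the bar to the screw head, z up. Under it a round boss 20 mm across, its top 83 mm above the bench
- slide_top (a point): middle of the tail slide's flat top, 73 mm above the bench. The slide is dark steel, 46 mm wide, 90 mm along the bar; the knob's axis is 18 mm behind this point (away from the screw head); a jaw 46 mm wide stands 33 to 45 mm ahead of it, its top 95 mm above the bench. Axes as the clamp's
- set_clamp: the other clamp, alike and nearly parallel about 150 mm away, on the near or far side; its slide stands already in the hole at y = -70 mm. To be left as it is. Origin and axes as the first clamp's.
- set_slide (a joint): travel of the other clamp's slide in m, 0 as set (its hole at y = -70 mm); must stay there
- set_plunger (a joint): lift of the other clamp's plunger in m, 0 home; must stay home
- offcut: offcut of wood 34 x 90 x 18 mm lying between the two clamps; a bystander; origin under it, on the bench
- glue: small white glue bottle, 42 mm across, 115 mm high, standing between the two clamps near their heads; a bystander; origin under it, on the bench
- tape_measure: tape measure, 68 x 36 x 60 mm; a bystander; origin under it, on the bench
- hammer: hammer lying flat; a bystander; origin under it, on the bench
- tub: open white plastic tub, 96 mm across, 85 mm high; a bystander; origin under it, on the bench
- wrench: wrench lying flat; a bystander; origin under it, on the bench

How it is judged:
On the way, in this order (a step that is already met when the one before it is completed fails the run):
1. the plunger is pulled clear of its hole while the slide is still at its first hole (value of joint plunger above 0.012 m and value of joint slide between -0.008 and 0.008 m), for 0.1 s.
2. the slide is at the next hole, with the fingers on the knob (value of joint slide between 0.046 and 0.054 m and contact force between the fingers and knob above 3 N), for 0.1 s.
At the end, for the whole second after the job is handed in: the slide stands in the next hole (0.050 m, within 4 mm), the pin is home (lift under 2 mm), the fingers still hold the knob (more than 3 N), and the other clamp is as it was set (all of step 2 and value of joint plunger below 0.002 m and value of joint set_plunger below 0.003 m and value of joint set_slide between -0.004 and 0.004 m); the arm keeps its last pose, push and grip.
It fails at once if the other clamp's plunger is pulled or its slide moved (value of joint any of set_plunger, set_slide above 0.008 m or value of joint set_slide below -0.008 m).
It fails at once if a thing lying about is pushed more than 30 mm (distance of any of offcut, glue, tape_measure, hammer, tub, wrench from where it was at the start of the episode above 0.03 m).
It also fails if it takes over 35 s, if anything falls off the work surface, if the arm or the gripper's body presses on something with over 40 N, if the wrist force passes 120 N, or if a joint passes its speed limit or range.

ROBOT

A 7-joint arm with a two-finger parallel gripper is mounted at the origin on the work surface. World frame = base frame: x ahead of the robot, y to its left, z up, the work surface at z = 0. Lengths are in m, angles in rad, forces in N, time in s.
With the tool pointing down it reaches from about 0.425 to 0.925 m from the base axis. Payload 6.8 kg.
Tool frame: the origin (TCP) lies at the very end of the fingers, on their centre line; the grasp point (between the pads) lies 19 mm behind it; z points along the fingers, y is the line along which they close (so a half turn about z gives the same grasp; the last joint's range is limited). The gripper opens to 85 mm and grips with 20 to 120 N. Pads are 22 mm wide; open, the fingers measure 114 mm over their backs; the gripper's body (76 mm by 85 mm) begins 54 mm behind the grasp point. The pads swing forward as they close: fully open they stand 13 mm farther back than shut.
Start: joints at [-1.424, 0.477, 0.022, 1.555, -0.011, 1.109, -0.083], TCP at [0.17, 0.653, 0.201] pointing down, gripper open.
Joint ranges: [-2.96, 2.96], [-0.34, 2.1], [-1.41, 1.46], [0.24, 2.44], [-1.37, 4.51], [0.17, 1.92], [-2.96, 2.96]. Speed limits (rad/s): [2.39, 2.39, 3.14, 3.14, 3.14, 3.14, 3.14].

INTERFACE

Orientations are given as a rotation vector (axis times angle).
In Python, from bench import r gives the robot as it stands.
- The arm moves only by the shell command python3 -m jog 'ROWS' [FORCE]. ROWS is JSON, a list of rows, each an object of numbers: "fingers": the finger opening in m, from 0 to 0.0854; "x", "y", "z": the shift along the tool's x, y, z in m; "rx", "ry", "rz": the turn, a rotation vector about the tool's x, y, z in degrees. In form: [{"fingers": .., "x": .., "y": .., "z": .., "rx": .., "ry": .., "rz": ..}, ...]. A call has 1 to 8 rows; each row shifts and turns the commanded pose from where the row before left it, along the tool's axes as they then stand; what a row does not reach is not made up. A row lasts 1/8 s, in which the tool goes at most 62.5 mm and 10.7 degrees, less where a joint would pass 70% of its speed; a pose out of reach is approached as far as the arm can. A call is refused whole if a number of a shift passes 0.0625 or a number of a turn 10.7, either way. A call with a gripper value outside its range is refused whole. The fingers move at their own pace and stop on an object; FORCE is the grip in N (left out, the last holds). Time passes only in rows, so rows that do not move let the fingers close. It gives the time, the measured TCP pose, the force, the opening and the grip force at its end, in the units of the state.
- r.get_obs(): the state, without advancing time (a new reading comes with each control period).
- r.grab_frame(name): name is "side" or "top"; returns (picture, depth): 400x640x3 uint8, red, green, blue; 400x640 float32, m along the optical axis (not along the pixel's ray), 0 where there is no reading.
- r.get_calibration(name): a dict with "mtx" (3x3 intrinsics, pixels), "dist" ([k1, k2, p1, p2, k3] as OpenCV has them; the pictures are not rectified), "extrinsics" (4x4, takes a point from camera to world coordinates). Camera axes: x right, y down, z forward; pixel columns grow to the right and rows downward; lengths in m; the calibration is good to about 2 mm. A picture is of the moment at which its call begins. get_calibration takes no time and is no camera call.
- r.hand_in(): hands the job in; it is judged then, once.
Trained networks look in the newest picture that a camera, given by its name, has taken for a name from the list of things; names that differ only in an ending like _2 or _b are one class to them, and where a whole thing is asked for, a point or a joint stands for the part that bears it (a point fixed in the world has none). Each returns a list of dicts, best first, with "score" (0 to 1); they miss things now and then, are a little off and sometimes report something else, mostly with a low value. They report only what shows in the picture. A call takes as long as a camera call.
- r.search_frame(target, camera): "xyz" ([x, y, z] in m, in world coordinates, good to about 4 mm: the middle of the surface that is visible of it).
- r.landmark_of(target, camera): "xyz" ([x, y, z] in m, in world coordinates, good to about 4 mm: a listed point, or the origin of a listed thing).
The state is a dict: "clock": time; "joints": joint angles; "qvel": joint speeds; "tau": joint torques, N m; "tcp_pos": TCP position; "orientation": TCP orientation; "contact_force": force on the tool from outside, world axes, zero at the start; "moment": the same for the moment, N m; "grip_width": finger opening in m; "gripper_force": force on a finger pad.
Only numpy, scipy, OpenCV 4.12 (cv2) and the standard library are available. Lean on these libraries where they do the work, as an engineer would, in place of code of your own. Each camera call takes 0.05 s, during which the arm holds its last target. There are 200 camera calls.

## Working session

There is one attempt and no reset: what is moved stays moved. The work goes in short steps, Python scripts to look and compute and a shell command to move; the robot and the scene stay as the last step left them, time stands still between calls to the robot, and variables do not carry over. Pictures are saved under pics/ and viewed, at most 10 in all, crops included, and the job is handed in when it is done.

```bash
ls; mkdir -p pics
cat > h.py <<'E'
from bench import r
import numpy as np, cv2
from scipy.spatial.transform import Rotation as R
def f(v): return np.round(v,4).tolist()
E
python3 - <<'E'
from h import *
for c in ("top","side"):
    p,d=r.grab_frame(c); cv2.imwrite(f"pics/{c}0.png",p[:,:,::-1])
    for t in ("knob","slide_top","screw_head","clamp","set_clamp","next_hole","offcut","glue","tape_measure","hammer","tub","wrench"):
        print(c,t,[(f(q["xyz"]),round(q["score"],2)) for q in r.landmark_of(t,c)[:4]])
o=r.get_obs(); print({k:f(o[k]) for k in ("clock","tcp_pos","orientation","contact_force","grip_width")}); print(f(R.from_rotvec(o["orientation"]).as_matrix()))
E
```

```text
pics
top knob [([0.6353, -0.044, 0.105], 0.61), ([0.5507, 0.08, -0.0018], 0.19)]
top slide_top [([0.6324, -0.0293, 0.075], 0.79)]
top screw_head [([0.6142, 0.2654, 0.102], 0.94)]
top clamp [([0.6272, 0.0723, 0.0003], 0.64)]
top set_clamp [([0.4738, 0.0734, -0.0026], 0.83), ([0.6339, -0.0021, 0.0613], 0.42)]
top next_hole [([0.6354, 0.0032, 0.0609], 0.92)]
top offcut [([0.5489, 0.0776, -0.0012], 0.62)]
top glue [([0.5325, 0.2257, 0.0046], 0.76)]
top tape_measure [([0.5362, -0.3747, 0.0005], 0.85)]
top hammer [([0.578, -0.4814, 0.0001], 0.84)]
top tub [([0.7223, -0.3254, -0.0064], 0.97)]
top wrench [([0.5346, 0.2286, 0.0014], 0.18)]
side knob [([0.6387, -0.0411, 0.1056], 0.65)]
side slide_top [([0.6364, -0.0253, 0.0731], 0.73)]
side screw_head [([0.6117, 0.2629, 0.1079], 0.59)]
side clamp [([0.6305, 0.077, -0.0024], 0.92)]
side set_clamp [([0.4743, 0.0773, 0.0017], 0.9)]
side next_hole [([0.632, 0.0061, 0.0594], 0.95), ([0.639, -0.0457, 0.1057], 0.18)]
side offcut [([0.5536, 0.0833, -0.001], 0.63), ([0.6135, 0.2644, 0.1106], 0.32)]
side glue [([0.626, 0.0758, -0.0039], 0.74), ([0.5356, 0.2259, 0.0003], 0.65), ([0.5778, -0.4757, 0.0067], 0.61)]
side tape_measure [([0.5311, -0.3729, 0.0034], 0.55)]
side hammer [([0.5807, -0.4752, 0.0027], 0.78)]
side tub [([0.7198, -0.3203, -0.0048], 0.85)]
side wrench [([0.3747, -0.333, -0.0028], 0.64)]
{'clock': 1.3, 'tcp_pos': [0.1701, 0.6532, 0.2008], 'orientation': [-0.3991, -3.1161, -0.0], 'contact_force': [0.3786, 0.3936, -0.1953], 'grip_width': 0.0851}
[[-0.9677, 0.252, -0.0], [0.252, 0.9677, 0.0], [0.0, 0.0, -1.0]]
```

View pics/top0.png

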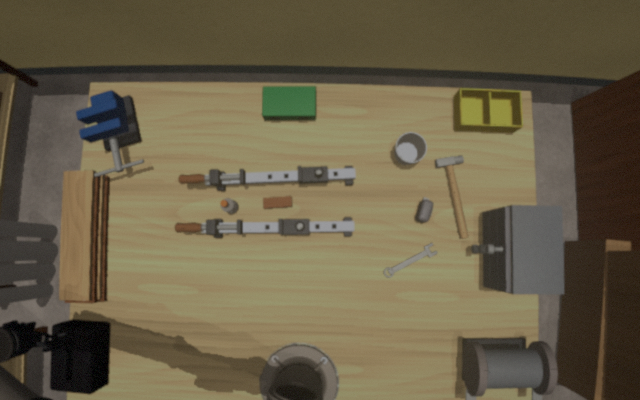

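View pics/side0.png

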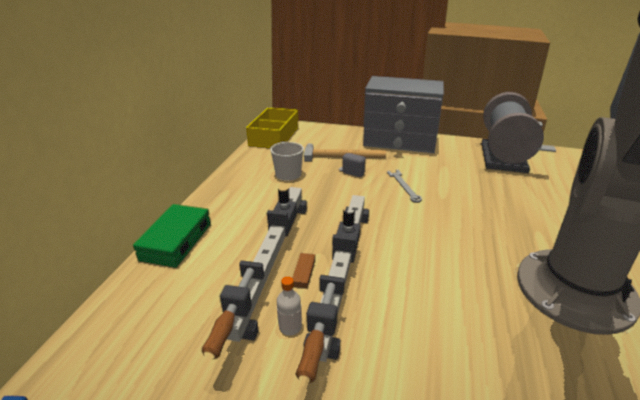

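The top view shows the far clamp (slide at col 313, head at 216, row 177) with the longer gap, against the near clamp's slide at col 294. So the far clamp is the one to set, and the networks' knob at about (0.637, -0.043, 0.105) agrees. The side view shows its knob at about (284,195). The bar yaws about 4.5°. I'll go above the knob.

```bash
python3 -m jog '[{"x":-0.039,"y":-0.035,"fingers":0.052},{"x":-0.039,"y":-0.035,"fingers":0.052},{"x":-0.039,"y":-0.035,"fingers":0.052},{"x":-0.039,"y":-0.035,"fingers":0.052},{"x":-0.039,"y":-0.035,"fingers":0.052},{"x":-0.039,"y":-0.035,"fingers":0.052},{"x":-0.039,"y":-0.035,"fingers":0.052},{"x":-0.039,"y":-0.035,"fingers":0.052}]' 60
python3 -m jog '[{"x":-0.039,"y":-0.035,"fingers":0.052},{"x":-0.039,"y":-0.035,"fingers":0.052},{"x":-0.039,"y":-0.035,"fingers":0.052},{"x":-0.039,"y":-0.035,"fingers":0.052},{"x":-0.039,"y":-0.035,"fingers":0.052},{"x":-0.039,"y":-0.035,"fingers":0.052},{"x":-0.039,"y":-0.035,"fingers":0.052},{"x":-0.039,"y":-0.035,"fingers":0.052}]'
python3 -m jog '[{"rz":-9.5},{"rz":-9.6},{}]'
```

```text
validation failed for argument at $[0]...
validation failed for argument at $[0]...
validation failed for argument at $[0]...
```

```bash
python3 -m jog '[{"fingers":0.052,"x":-0.039,"y":-0.035,"z":0,"rx":0,"ry":0,"rz":0},{"fingers":0.052,"x":-0.039,"y":-0.035,"z":0,"rx":0,"ry":0,"rz":0},{"fingers":0.052,"x":-0.039,"y":-0.035,"z":0,"rx":0,"ry":0,"rz":0},{"fingers":0.052,"x":-0.039,"y":-0.035,"z":0,"rx":0,"ry":0,"rz":0},{"fingers":0.052,"x":-0.039,"y":-0.035,"z":0,"rx":0,"ry":0,"rz":0},{"fingers":0.052,"x":-0.039,"y":-0.035,"z":0,"rx":0,"ry":0,"rz":0},{"fingers":0.052,"x":-0.039,"y":-0.035,"z":0,"rx":0,"ry":0,"rz":0},{"fingers":0.052,"x":-0.039,"y":-0.035,"z":0,"rx":0,"ry":0,"rz":0}]' 60
```

```text
clock: 2.3
tcp_pos: [0.4024, 0.3022, 0.2012]
orientation: [0.399, 3.116, 0.001]
contact_force: [0.3, 0.6, 0.4]
grip_width: 0.0522
gripper_force: 0.0
```

```bash
python3 -m jog '[{"fingers":0.052,"x":-0.039,"y":-0.035,"z":0,"rx":0,"ry":0,"rz":0},{"fingers":0.052,"x":-0.039,"y":-0.035,"z":0,"rx":0,"ry":0,"rz":0},{"fingers":0.052,"x":-0.039,"y":-0.035,"z":0,"rx":0,"ry":0,"rz":0},{"fingers":0.052,"x":-0.039,"y":-0.034,"z":0,"rx":0,"ry":0,"rz":0},{"fingers":0.052,"x":-0.039,"y":-0.034,"z":0,"rx":0,"ry":0,"rz":0},{"fingers":0.052,"x":-0.039,"y":-0.034,"z":0,"rx":0,"ry":0,"rz":0},{"fingers":0.052,"x":-0.039,"y":-0.034,"z":0,"rx":0,"ry":0,"rz":0},{"fingers":0.052,"x":-0.039,"y":-0.034,"z":0,"rx":0,"ry":0,"rz":0}]'
python3 -m jog '[{"fingers":0.052,"x":0,"y":0,"z":0,"rx":0,"ry":0,"rz":-9.5},{"fingers":0.052,"x":0,"y":0,"z":0,"rx":0,"ry":0,"rz":-9.6},{"fingers":0.052,"x":0,"y":0,"z":0.03,"rx":0,"ry":0,"rz":0},{"fingers":0.052,"x":0,"y":0,"z":0,"rx":0,"ry":0,"rz":0}]'
python3 - <<'E'
from h import *
p,d=r.grab_frame("side")
for t in ("knob","slide_top","next_hole","screw_head","clamp"):
    print(t,[(f(q["xyz"]),round(q["score"],2)) for q in r.landmark_of(t,"side")[:2]])
cv2.imwrite("pics/s1.png",cv2.resize(p[100:260,200:400],None,fx=4,fy=3.75)[:600,:,::-1])
p,d=r.grab_frame("top")
for t in ("knob","slide_top","next_hole","screw_head","clamp"):
    print(t,[(f(q["xyz"]),round(q["score"],2)) for q in r.landmark_of(t,"top")[:2]])
o=r.get_obs(); print(f(o["joints"]),f(o["tcp_pos"]),f(R.from_rotvec(o["orientation"]).as_matrix()))
E
```

```text
clock: 3.3
tcp_pos: [0.635, -0.0424, 0.201]
orientation: [0.398, 3.116, 0.0]
contact_force: [0.9, 1.1, -0.5]
grip_width: 0.0522
gripper_force: 0.0
clock: 3.8
tcp_pos: [0.6323, -0.0409, 0.1688]
orientation: [0.123, -3.135, -0.0]
contact_force: [0.1, 0.3, 0.7]
grip_width: 0.0517
gripper_force: 0.0
knob []
slide_top [([0.6378, -0.0248, 0.073], 0.7)]
next_hole [([0.6344, 0.0077, 0.0617], 0.98), ([0.5563, 0.0853, -0.0001], 0.25)]
screw_head [([0.6133, 0.262, 0.1087], 0.73)]
clamp [([0.6266, 0.078, -0.0041], 0.87)]
knob []
slide_top []
next_hole [([0.6116, 0.2662, 0.1012], 0.48)]
screw_head [([0.612, 0.269, 0.1005], 0.6)]
clamp [([0.6292, 0.074, 0.0012], 0.8), ([0.6128, 0.2657, 0.1015], 0.39)]
[-0.2558, 0.4505, 0.3021, 1.7021, -0.1534, 1.012, 1.7489] [0.6341, -0.0411, 0.171] [[-0.9969, -0.0785, 0.0002], [-0.0785, 0.9969, 0.0001], [-0.0002, 0.0, -1.0]]
```

View pics/s1.png

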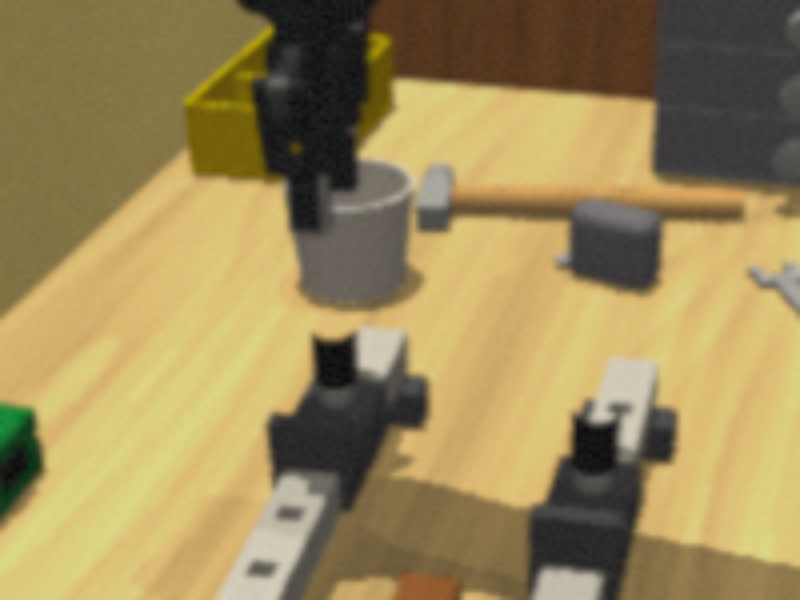

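The open fingers hang straight above the left (far) knob, which is at crop (335,360). The estimates agree on (0.6375, -0.044), so I shift by about 3 mm and descend to a TCP height of 0.090.

```bash
python3 -m jog '[{"fingers":0.052,"x":-0.003,"y":-0.003,"z":0,"rx":0,"ry":0,"rz":0},{"fingers":0.052,"x":0,"y":0,"z":0.02,"rx":0,"ry":0,"rz":0},{"fingers":0.052,"x":0,"y":0,"z":0.02,"rx":0,"ry":0,"rz":0},{"fingers":0.052,"x":0,"y":0,"z":0.02,"rx":0,"ry":0,"rz":0},{"fingers":0.052,"x":0,"y":0,"z":0.02,"rx":0,"ry":0,"rz":0},{"fingers":0.052,"x":0,"y":0,"z":0,"rx":0,"ry":0,"rz":0}]'
python3 - <<'E'
from h import *
p,d=r.grab_frame("side")
cv2.imwrite("pics/s2.png",cv2.resize(p[130:250,220:380],None,fx=5,fy=5)[:600,:,::-1])
E
```

```text
clock: 5.15
tcp_pos: [0.6359, -0.0438, 0.0887]
orientation: [0.123, -3.135, 0.0]
contact_force: [-0.4, 0.0, 0.1]
grip_width: 0.0517
gripper_force: 0.0
```

View pics/s2.png

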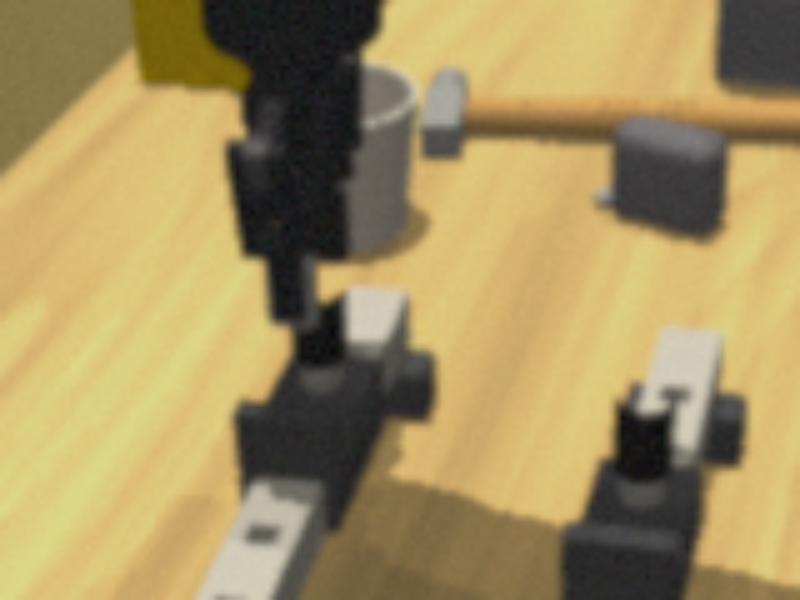

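The finger tip is at crop (290,320) and the knob at (320,335). I'll check this by projecting the expected points into the picture.

Run:
```python
from h import *
c=r.get_calibration("side"); E=np.linalg.inv(c["extrinsics"])
P=np.array([[.6375,-.044,.122],[.6375,-.044,.086],[.6341,-.018,.09],[.6341,-.018,.10],[.6324,-.004,.095],[.6359,-.0438,.0887]])
q=cv2.projectPoints(P,cv2.Rodrigues(E[:3,:3])[0],E[:3,3],np.array(c["mtx"]),np.array(c["dist"]))[0][:,0]
print(f((q-[220,130])*5))
```

```text
[[306.2121, 286.5595], [310.6314, 354.8172], [298.1936, 378.5182], [296.8735, 359.4788], [290.5488, 386.3124], [313.4936, 350.4752]]
```

Run:
```python
from h import *
c=r.get_calibration("side"); T=np.array(c["extrinsics"]); K=np.array(c["mtx"]); D=np.array(c["dist"])
p,d=r.grab_frame("side")
v,u=np.mgrid[0:400,0:640]
n=cv2.undistortPoints(np.stack([u,v],-1).reshape(-1,1,2).astype(float),K,D).reshape(400,640,2)
X=np.concatenate([n*d[...,None],d[...,None]],-1)@T[:3,:3].T+T[:3,3]
np.save("X.npy",X)
for vv in range(176,212,2):
    print(vv,[(uu,(X[vv,uu]*1000).round().astype(int).tolist()) for uu in (274,277,280,283,286)])
```

```text
176 [(274, [631, 9, 180]), (277, [622, 16, 185]), (280, [620, 3, 178]), (283, [641, -68, 138]), (286, [635, -71, 137])]
178 [(274, [631, 11, 176]), (277, [623, 14, 179]), (280, [618, 10, 178]), (283, [642, -70, 131]), (286, [635, -70, 132])]
180 [(274, [630, 14, 173]), (277, [623, 14, 174]), (280, [627, -11, 160]), (283, [642, -70, 126]), (286, [636, -72, 126])]
182 [(274, [638, -5, 157]), (277, [630, -3, 159]), (280, [627, -11, 155]), (283, [720, -275, -3]), (286, [709, -271, 0])]
184 [(274, [637, -3, 154]), (277, [632, -7, 152]), (280, [627, -11, 150]), (283, [715, -261, -1]), (286, [708, -266, -3])]
186 [(274, [638, -2, 149]), (277, [632, -6, 147]), (280, [626, -7, 148]), (283, [623, -18, 142]), (286, [703, -252, -1])]
188 [(274, [639, -4, 143]), (277, [632, -5, 143]), (280, [626, -6, 143]), (283, [623, -17, 138]), (286, [699, -239, 0])]
190 [(274, [638, -1, 140]), (277, [634, -10, 135]), (280, [627, -7, 138]), (283, [624, -18, 132]), (286, [625, -38, 120])]
192 [(274, [639, -4, 133]), (277, [633, -6, 132]), (280, [627, -6, 133]), (283, [624, -17, 127]), (286, [623, -34, 118])]
19
[... 391 characters left out ...]
72, -1]), (277, [702, -174, 0]), (280, [638, -33, 95]), (283, [631, -34, 96]), (286, [625, -36, 95])]
202 [(274, [707, -164, -1]), (277, [656, -58, 72]), (280, [638, -33, 90]), (283, [631, -32, 92]), (286, [626, -37, 89])]
204 [(274, [703, -153, 0]), (277, [653, -49, 72]), (280, [641, -39, 81]), (283, [633, -36, 83]), (286, [627, -39, 83])]
206 [(274, [699, -143, 1]), (277, [650, -42, 72]), (280, [642, -40, 74]), (283, [633, -37, 77]), (286, [626, -37, 78])]
208 [(274, [653, -31, 73]), (277, [647, -33, 72]), (280, [640, -34, 73]), (283, [634, -37, 72]), (286, [626, -37, 73])]
210 [(274, [638, 8, 95]), (277, [644, -25, 72]), (280, [637, -27, 72]), (283, [630, -27, 73]), (286, [625, -31, 72])]
```

```bash
cat > fit.py <<'E'
from h import *
from scipy.optimize import least_squares
c=r.get_calibration("side"); T=np.array(c["extrinsics"]); K=np.array(c["mtx"]); D=np.array(c["dist"])
ds=[]
for i in range(3): p,d=r.grab_frame("side"); ds.append(d)
d=np.median(ds,0)
v,u=np.mgrid[0:400,0:640]
n=cv2.undistortPoints(np.stack([u,v],-1).reshape(-1,1,2).astype(float),K,D).reshape(400,640,2)
X=np.concatenate([n*d[...,None],d[...,None]],-1)@T[:3,:3].T+T[:3,3]
def cyl(x,y,zl,zh,rad=.018):
    m=(np.hypot(X[...,0]-x,X[...,1]-y)<rad)&(X[...,2]>zl)&(X[...,2]<zh); Q=X[m]
    s=least_squares(lambda a:np.hypot(Q[:,0]-a[0],Q[:,1]-a[1])-.013,[x,y],loss="soft_l1",f_scale=.001)
    return f(s.x),len(Q),f([Q[:,0].min(),Q[:,0].max()]),f(np.std(s.fun))
E
python3 - <<'E'
from fit import *
print("cam",f(T[:3,3]))
print("knob",cyl(.636,-.044,.088,.112,.02)); 
print("fingerpts")
m=(abs(X[...,0]-.632)<.03)&(abs(X[...,1]+.044)<.06)&(X[...,2]>.113)&(X[...,2]<.17)
for vv,uu in np.argwhere(m): 
    if vv%3==0: print(vv,uu,(X[vv,uu]*1000).round().astype(int).tolist(),end=" ")
E
```

```text
cam [0.3502, 0.702, 0.5865]
knob ([0.634, -0.046], 100, [0.6209, 0.6448], 0.0009)
fingerpts
162 281 [646, -74, 170] 162 290 [626, -79, 169] 165 285 [636, -71, 165] 165 286 [634, -74, 163] 165 287 [633, -76, 162] 165 288 [630, -76, 163] 168 283 [640, -70, 157] 168 284 [638, -69, 158] 168 285 [636, -71, 157] 168 286 [634, -71, 157] 168 287 [631, -70, 158] 168 288 [629, -72, 157] 171 283 [641, -71, 149] 171 284 [639, -71, 149] 171 285 [636, -70, 150] 171 286 [633, -69, 151] 171 287 [632, -71, 150] 171 288 [629, -71, 150] 171 289 [629, -76, 148] 174 283 [641, -69, 142] 174 284 [640, -72, 141] 174 285 [636, -70, 142] 174 286 [634, -70, 143] 174 287 [631, -69, 143] 174 288 [630, -71, 143] 174 289 [629, -76, 140] 177 282 [621, -9, 169] 177 283 [642, -71, 133] 177 284 [639, -70, 134] 177 285 [637, -70, 134] 177 286 [634, -70, 135] 177 287 [632, -70, 135] 177 288 [630, -70, 135] 177 289 [629, -75, 133] 180 280 [627, -11, 160] 180 281 [625, -13, 159] 180 282 [624, -16, 158] 180 283 [642, -70, 126] 180 284 [640, -70, 126] 180 285 [637, -69, 127] 180 286 [635, -69, 127] 180 287 [632, -69, 128] 1
[... 470 characters left out ...]
80 [627, -11, 145] 186 281 [625, -10, 146] 186 282 [624, -13, 145] 189 273 [642, -6, 139] 189 274 [639, -5, 139] 189 275 [637, -6, 139] 189 276 [635, -7, 139] 189 277 [634, -9, 138] 189 278 [630, -5, 141] 189 279 [628, -5, 141] 189 280 [628, -10, 138] 189 281 [626, -13, 137] 189 282 [624, -13, 138] 189 287 [623, -42, 121] 189 288 [622, -44, 120] 192 273 [645, -13, 127] 192 274 [640, -5, 132] 192 275 [638, -7, 131] 192 276 [635, -6, 133] 192 277 [634, -8, 132] 192 278 [631, -6, 133] 192 279 [629, -6, 133] 192 280 [627, -9, 132] 192 281 [627, -12, 130] 192 282 [625, -13, 130] 192 283 [631, -35, 116] 192 284 [628, -35, 117] 192 285 [626, -35, 117] 192 286 [625, -38, 115] 192 287 [623, -41, 114]
```

The knob fits at (0.634, -0.046), which is fine laterally. The depth image puts the finger ends near z 0.125, while the reported TCP height is 0.089. I'll descend 10 mm, which is safe either way, and compare.

```bash
python3 -m jog '[{"fingers":0.052,"x":0.001,"y":-0.001,"z":0.004,"rx":0,"ry":0,"rz":0},{"fingers":0.052,"x":0,"y":0,"z":0.004,"rx":0,"ry":0,"rz":0},{"fingers":0.052,"x":0,"y":0,"z":0,"rx":0,"ry":0,"rz":0}]'
cat > tip.py <<'E'
from fit import *
def tip():
    F=(X[...,0]>.622)&(X[...,0]<.65)&(X[...,2]<.17)
    for n,a,b in (("front",-.025,.005),("back",-.085,-.062)):
        Q=X[F&(X[...,1]>a)&(X[...,1]<b)&(X[...,2]>.078)]
        print(n,f(np.sort(Q[:,2])[:12]),f(np.median(Q,0)))
    o=r.get_obs(); print(f(o["tcp_pos"]),f(o["contact_force"]),o["grip_width"],o["clock"])
E
python3 - <<'E'
from tip import *
tip()
cv2.imwrite("pics/s3.png",cv2.resize(p[110:250,220:380],None,fx=5,fy=4.2,interpolation=0)[:600,:,::-1])
E
```

```text
clock: 5.78
tcp_pos: [0.636, -0.0449, 0.0823]
orientation: [0.123, -3.138, -0.0]
contact_force: [-0.7, 1.0, 0.3]
grip_width: 0.0517
gripper_force: 0.0
front [0.1154, 0.1156, 0.1164, 0.1166, 0.1169, 0.118, 0.1186, 0.1186, 0.1188, 0.1189, 0.1193, 0.1195] [0.6303, -0.0077, 0.1384]
back [0.1154, 0.1164, 0.1171, 0.1171, 0.1176, 0.1179, 0.1191, 0.1195, 0.1196, 0.1201, 0.1201, 0.1206] [0.632, -0.0719, 0.1394]
[0.6364, -0.0449, 0.0828] [-0.0944, -0.7556, 0.8199] 0.05209518408636337 5.925
```

View pics/s3.png

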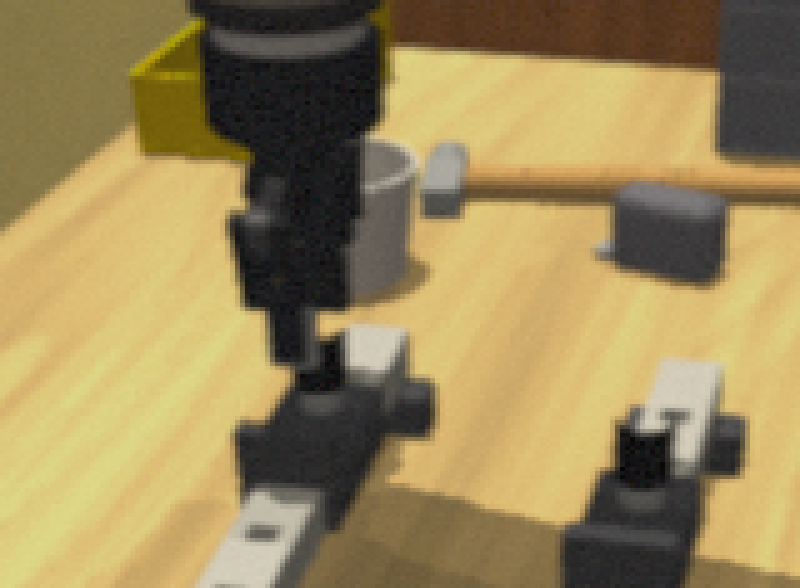

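The finger tips track the motion, but they sit near z 0.115 and only overlap the knob's top by a few millimetres. I'll go 5 mm lower, which is still safe by the TCP reading, then half close and look again.

```bash
python3 -m jog '[{"fingers":0.036,"x":0.001,"y":0,"z":0.005,"rx":0,"ry":0,"rz":0},{"fingers":0.036,"x":0,"y":0,"z":0,"rx":0,"ry":0,"rz":0},{"fingers":0.036,"x":0,"y":0,"z":0,"rx":0,"ry":0,"rz":0}]'
python3 - <<'E'
from tip import *
tip()
F=(X[...,0]>.615)&(X[...,0]<.65)&(X[...,2]<.15)&(X[...,2]>.075)&(X[...,1]>-.09)&(X[...,1]<.005)
for vv in range(182,212,2): print(vv,[(uu,)+tuple((X[vv,uu]*1000).round().astype(int)[1:].tolist()) for uu in range(272,292,2) if F[vv,uu]])
E
```

```text
clock: 6.3
tcp_pos: [0.6353, -0.045, 0.0777]
orientation: [0.123, -3.139, -0.0]
contact_force: [-0.9, 1.0, -0.1]
grip_width: 0.0361
gripper_force: 0.0
front [0.1083, 0.1084, 0.109, 0.1093, 0.1104, 0.1109, 0.1112, 0.1112, 0.1113, 0.1116, 0.1116, 0.1122] [0.6307, -0.0143, 0.1347]
back [0.1103, 0.1103, 0.1123, 0.113, 0.113, 0.1148, 0.1153, 0.1156, 0.1156, 0.1157, 0.1168, 0.1173] [0.6284, -0.0642, 0.1366]
[0.6355, -0.0451, 0.0779] [0.3114, -0.0987, -0.7215] 0.035809413596649894 6.45
182 [(286, -63, 126), (288, -63, 126)]
184 [(284, -22, 145), (286, -64, 120), (288, -64, 121), (290, -71, 117)]
186 [(276, -12, 144), (278, -14, 143), (280, -14, 143), (282, -20, 141), (284, -21, 140), (286, -63, 115), (288, -62, 117), (290, -70, 112)]
188 [(276, -14, 137), (278, -14, 138), (280, -15, 138), (282, -18, 137), (284, -22, 135), (286, -62, 110), (288, -48, 120)]
190 [(276, -14, 132), (278, -14, 133), (280, -13, 134), (282, -17, 132), (284, -22, 130), (286, -38, 120), (288, -45, 117)]
192 [(276, -13, 128), (278, -15, 127), (280, -12, 129), (282, -16, 128), (284, -22, 125), (286, -37, 116), (288, -43, 113)]
194 [(276, -13, 123), (278, -15, 122), (280, -17, 121), (282, -16, 123), (284, -21, 120), (286, -37, 111), (288, -42, 108)]
196 [(276, -19, 113), (278, -15, 117), (280, -15, 118), (282, -15, 118), (284, -22, 114), (286, -37, 106), (288, -41, 104)]
198 [(280, -21, 108), (282, -22, 108), (284, -32, 102), (286, -37, 100), (288, -41, 98)]
200 [(280, -34, 95), (282, -33, 96), (284, -32, 97), (286, -36, 95), (288, -41, 93)]
202 [(280, -35, 89), (282, -32, 91), (284, -34, 91), (286, -37, 89), (288, -42, 87)]
204 [(280, -37, 81), (282, -38, 82), (284, -39, 82), (286, -38, 83), (288, -45, 79)]
206 [(282, -36, 78), (284, -36, 78), (286, -39, 77)]
208 []
210 []
```

Both tips are now at about 0.110, so 12 mm of the knob is between the pads. The picture shows room below, so I'll lower in small steps while watching the force.

```bash
python3 -m jog '[{"fingers":0.036,"x":0,"y":-0.001,"z":0.003,"rx":0,"ry":0,"rz":0},{"fingers":0.036,"x":0,"y":0,"z":0.003,"rx":0,"ry":0,"rz":0}]'
python3 -m jog '[{"fingers":0.036,"x":0,"y":0,"z":0.003,"rx":0,"ry":0,"rz":0},{"fingers":0.036,"x":0,"y":0,"z":0,"rx":0,"ry":0,"rz":0}]'
```

```text
clock: 6.7
tcp_pos: [0.6354, -0.0462, 0.0716]
orientation: [0.123, -3.139, 0.0]
contact_force: [0.2, -1.3, -0.3]
grip_width: 0.0358
gripper_force: 0.0
clock: 6.95
tcp_pos: [0.6352, -0.046, 0.0684]
orientation: [0.123, -3.138, -0.0]
contact_force: [-0.6, 0.4, -1.0]
grip_width: 0.0359
gripper_force: 0.0
```

There is no contact at TCP 0.068, below the slide's top, so the picture is right. I'll go 6 mm more, then close.

```bash
python3 -m jog '[{"fingers":0.036,"x":0,"y":0,"z":0.003,"rx":0,"ry":0,"rz":0},{"fingers":0.036,"x":0,"y":0,"z":0.003,"rx":0,"ry":0,"rz":0},{"fingers":0.02,"x":0,"y":0,"z":0,"rx":0,"ry":0,"rz":0},{"fingers":0.02,"x":0,"y":0,"z":0,"rx":0,"ry":0,"rz":0},{"fingers":0.02,"x":0,"y":0,"z":0,"rx":0,"ry":0,"rz":0}]' 60
python3 - <<'E'
from tip import *
tip()
E
```

```text
clock: 7.58
tcp_pos: [0.6351, -0.0459, 0.0626]
orientation: [0.123, -3.139, -0.0]
contact_force: [-0.8, 0.9, -1.5]
grip_width: 0.0244
gripper_force: 58.9
front [0.0991, 0.0993, 0.0997, 0.1001, 0.1004, 0.1017, 0.102, 0.1029, 0.1035, 0.1044, 0.1045, 0.1047] [0.6317, -0.0199, 0.1278]
back [0.1247, 0.129, 0.1291, 0.1313, 0.1366, 0.1391, 0.1394, 0.1408, 0.1412, 0.1419, 0.143, 0.1435] [0.6246, -0.0703, 0.1419]
[0.6352, -0.046, 0.0626] [-0.5393, 0.3776, -2.3111] 0.02390116097020011 7.725
```

Gripped: the width is about the knob's diameter at 59 N. Next is the 16 mm lift.

```bash
python3 -m jog '[{"fingers":0.02,"x":0,"y":0,"z":-0.004,"rx":0,"ry":0,"rz":0},{"fingers":0.02,"x":0,"y":0,"z":-0.004,"rx":0,"ry":0,"rz":0},{"fingers":0.02,"x":0,"y":0,"z":-0.004,"rx":0,"ry":0,"rz":0},{"fingers":0.02,"x":0,"y":0,"z":-0.004,"rx":0,"ry":0,"rz":0},{"fingers":0.02,"x":0,"y":0,"z":0,"rx":0,"ry":0,"rz":0},{"fingers":0.02,"x":0,"y":0,"z":0,"rx":0,"ry":0,"rz":0}]'
python3 - <<'E'
from tip import *
tip()
F=(X[...,0]>.61)&(X[...,0]<.65)&(X[...,2]<.15)&(X[...,2]>.07)&(X[...,1]>-.09)&(X[...,1]<.005)
for vv in range(182,212,2): print(vv,[(uu,)+tuple((X[vv,uu]*1000).round().astype(int)[1:].tolist()) for uu in range(278,292,2) if F[vv,uu]])
cv2.imwrite("pics/s4.png",cv2.resize(p[130:250,220:380],None,fx=5,fy=5,interpolation=0)[:600,:,::-1])
E
```

```text
clock: 8.48
tcp_pos: [0.6351, -0.046, 0.0785]
orientation: [0.123, -3.138, -0.0]
contact_force: [1.2, 0.3, -10.0]
grip_width: 0.0241
gripper_force: 59.3
front [0.1104, 0.1152, 0.1157, 0.1161, 0.1161, 0.117, 0.118, 0.118, 0.1188, 0.1192, 0.1195, 0.12] [0.6328, -0.0199, 0.1403]
back [0.1269, 0.1296, 0.1348, 0.1376, 0.1394, 0.1421, 0.1443, 0.1461, 0.1465, 0.1501, 0.1503, 0.1514] [0.625, -0.0647, 0.1559]
[0.6351, -0.046, 0.0785] [0.8755, 1.2169, -10.8912] 0.02433911088468487 8.625
182 [(284, -22, 150), (286, -59, 128), (288, -48, 135)]
184 [(278, -20, 144), (280, -20, 145), (282, -20, 145), (284, -27, 142), (286, -40, 135), (288, -44, 133)]
186 [(278, -19, 140), (280, -25, 137), (282, -20, 140), (284, -26, 138), (286, -40, 129), (288, -45, 127)]
188 [(278, -19, 135), (280, -21, 134), (282, -20, 136), (284, -27, 132), (286, -34, 128), (288, -43, 123)]
190 [(278, -20, 129), (280, -21, 129), (282, -20, 130), (284, -28, 126), (286, -33, 124), (288, -42, 119)]
192 [(278, -20, 124), (280, -24, 122), (282, -21, 125), (284, -29, 120), (286, -31, 119), (288, -42, 113)]
194 [(278, -21, 118), (280, -19, 120), (282, -22, 119), (284, -28, 116), (286, -32, 114), (288, -41, 109)]
196 [(278, -25, 110), (280, -28, 109), (282, -26, 111), (284, -29, 110), (286, -36, 106)]
198 [(282, -43, 95), (284, -43, 95)]
200 [(282, -44, 89), (284, -41, 91)]
202 [(280, -45, 82), (282, -41, 85), (284, -42, 85), (286, -45, 84), (288, -50, 82), (290, -65, 72)]
204 [(280, -39, 81), (282, -36, 83), (284, -39, 82), (286, -40, 82), (288, -44, 80), (290, -58, 71)]
206 [(278, -41, 72), (280, -41, 74), (282, -37, 77), (284, -36, 79), (286, -38, 77), (288, -44, 74), (290, -47, 73)]
208 [(278, -33, 73), (280, -34, 73), (282, -37, 72), (284, -36, 73), (286, -38, 72), (288, -38, 73), (290, -40, 72)]
210 [(278, -26, 72), (280, -27, 73), (282, -27, 73), (284, -29, 72), (286, -30, 72), (288, -31, 73), (290, -32, 72)]
```

View pics/s4.png

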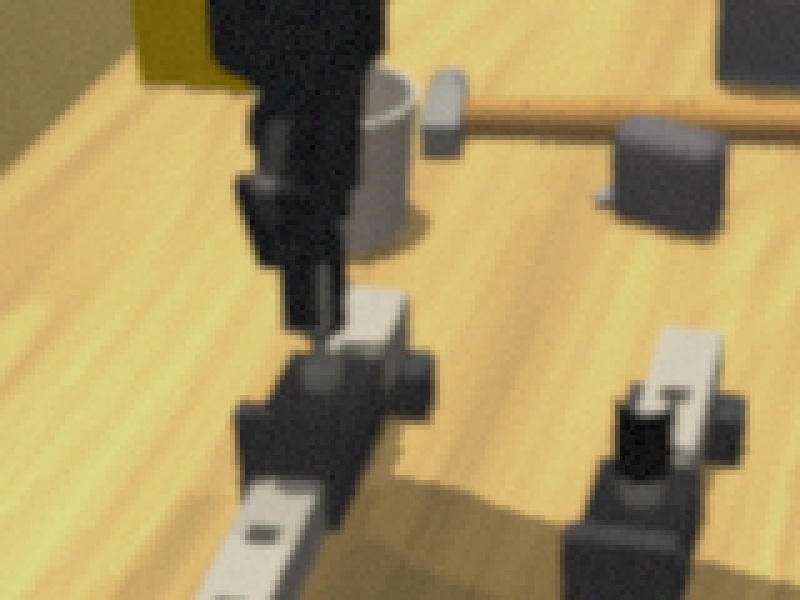

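The knob is up: the boss and pin show below it at crop (320,350), and the wrist reads the 10 N spring load. Next I draw 50 mm along the bar.

```bash
python3 -m jog '[{"fingers":0.02,"x":0,"y":0.01,"z":0,"rx":0,"ry":0,"rz":0},{"fingers":0.02,"x":0,"y":0.01,"z":0,"rx":0,"ry":0,"rz":0},{"fingers":0.02,"x":0,"y":0.01,"z":0,"rx":0,"ry":0,"rz":0},{"fingers":0.02,"x":0,"y":0.01,"z":0,"rx":0,"ry":0,"rz":0},{"fingers":0.02,"x":0,"y":0.01,"z":0,"rx":0,"ry":0,"rz":0},{"fingers":0.02,"x":0,"y":0,"z":0,"rx":0,"ry":0,"rz":0},{"fingers":0.02,"x":0,"y":0,"z":0,"rx":0,"ry":0,"rz":0}]'
```

```text
clock: 9.5
tcp_pos: [0.6316, 0.0053, 0.0788]
orientation: [-0.125, 3.139, 0.002]
contact_force: [2.2, 3.4, -10.8]
grip_width: 0.0242
gripper_force: 59.6
```

```bash
python3 -m jog '[{"fingers":0.02,"x":0,"y":0,"z":0.004,"rx":0,"ry":0,"rz":0},{"fingers":0.02,"x":0,"y":0,"z":0.003,"rx":0,"ry":0,"rz":0},{"fingers":0.02,"x":0,"y":0,"z":0,"rx":0,"ry":0,"rz":0}]'
python3 -m jog '[{"fingers":0.02,"x":0,"y":0,"z":0.003,"rx":0,"ry":0,"rz":0},{"fingers":0.02,"x":0,"y":0,"z":0.003,"rx":0,"ry":0,"rz":0},{"fingers":0.02,"x":0,"y":0,"z":0.003,"rx":0,"ry":0,"rz":0},{"fingers":0.02,"x":0,"y":0,"z":0,"rx":0,"ry":0,"rz":0}]'
```

```text
clock: 9.88
tcp_pos: [0.6317, 0.0038, 0.0717]
orientation: [-0.123, 3.139, 0.0]
contact_force: [1.5, 2.0, -9.3]
grip_width: 0.024
gripper_force: 59.8
clock: 10.38
tcp_pos: [0.6318, 0.0037, 0.0628]
orientation: [-0.123, 3.139, -0.0]
contact_force: [1.9, 1.7, -6.8]
grip_width: 0.024
gripper_force: 60.1
```

The spring is still pulling down at 6.8 N, so the pin entered the hole and isn't riding on the bar. I'll lower 2 mm more to seat it.

```bash
python3 -m jog '[{"fingers":0.02,"x":0,"y":0,"z":0.001,"rx":0,"ry":0,"rz":0},{"fingers":0.02,"x":0,"y":0,"z":0.001,"rx":0,"ry":0,"rz":0},{"fingers":0.02,"x":0,"y":0,"z":0,"rx":0,"ry":0,"rz":0}]'
python3 - <<'E'
from tip import *
for c in ("side","top"):
    if c=="top": r.grab_frame(c)
    for t in ("slide_top","knob"): print(c,t,[(f(q["xyz"]),round(q["score"],2)) for q in r.landmark_of(t,c)[:2]])
o=r.get_obs(); print(f(o["tcp_pos"]),f(o["contact_force"]),o["clock"])
cv2.imwrite("pics/s5.png",cv2.resize(p[130:250,220:380],None,fx=5,fy=5,interpolation=0)[:600,:,::-1])
E
```

```text
clock: 10.75
tcp_pos: [0.632, 0.0036, 0.0625]
orientation: [-0.123, 3.138, 0.001]
contact_force: [-3.6, 1.4, 6.9]
grip_width: 0.024
gripper_force: 61.6
side slide_top [([0.6333, 0.0226, 0.0737], 0.61)]
side knob [([0.6332, 0.0064, 0.1037], 0.54)]
top slide_top []
top knob []
[0.632, 0.0036, 0.0625] [-4.0994, 1.4185, 6.8184] 11.15
```

View pics/s5.png

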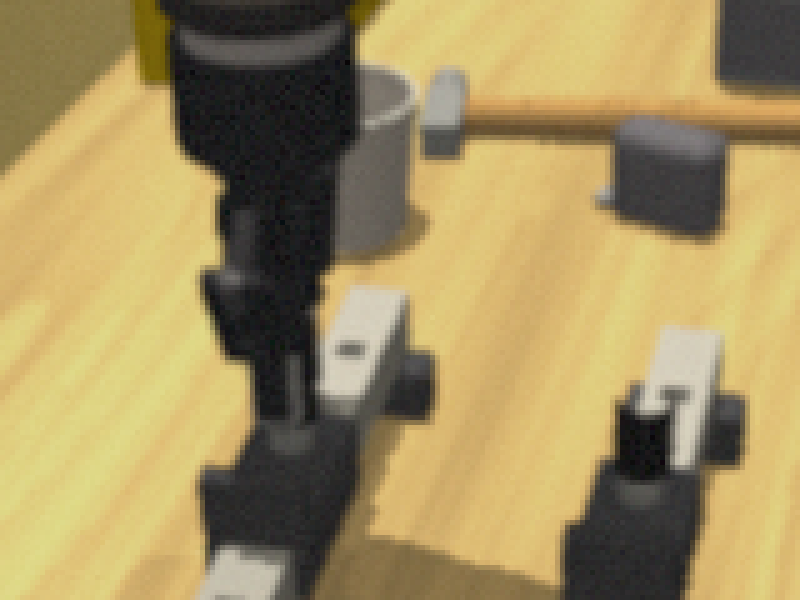

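The slide has moved along, with the -170 mm hole now open at crop (350,350), and the knob sits low on its boss. TCP height is back at the home value of 0.0625, the net push is upward (stop reached), and travel is about 0.050. Handing in.

```bash
python3 -c "
from bench import r
print(r.hand_in())"
```

```text
the job is handed in; nothing more can be done
None
```

I handed the job in with the far clamp's slide drawn about 50 mm into the next hole, the pin home by the force and height readings, and the knob still gripped at about 60 N; `hand_in` returned no verdict.

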